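# Fit up tube stubs with gap spacers

## Task

Fit up the square tube stubs for butt welding: lay every stub from the bench end to end in the fit-up channel, with one spacer plate from the slotted rack standing in each gap, then slide the clamp shoe up so that the whole row is pressed tight against the end stop. Then draw the spacers up out of the gaps without spoiling the even gaps. At the end the shoe is still up against the row, and every spacer that left the rack lies in the black tray.

Things in the scene. Friction and masses are not known exactly. Their poses are not given: they have to be found in the camera images.
- channel: Fixed steel channel, 90 wide (x), 325 long (y). Origin at table height under its centre line. Floor 12 mm up; two grey side rails, 10 mm higher than the floor, leave 51 mm between them (x -25.5 to 25.5). The row lies along its y. The end stop, a blue block 45 high above the floor, has its face at y = -125 mm, looking to +y.
- shoe (a joint): Clamp shoe, a blue block 50 wide, 40 long, 39 high above the channel floor, sliding along the channel's y. The value is the distance in m from the end stop's face to the shoe's face: 0 to 0.25 (fully back). It starts near the stop, in the way of the stubs. It slides with about 1.5 N and stays where left; pushing the row along takes up to about 10 N.
- shoe_grip (a point): Middle of the shoe's upright handle, a dark 22 mm square post that rises from 39 to 79 mm above the channel floor, 20 mm behind the shoe's face; the point is 60 mm above the channel floor.
- shoe_face (a point): Centre of the shoe's face towards the end stop, 22.5 mm above the channel floor.
- rack: Fixed grey slotted rack, 150 (x) by 66 (y), 38 high. Origin under its centre. Three slots at x = -45, 0, 45 mm, each 9 wide (x), 48 long (y) and 30 deep, floor 8 mm above the table. One spacer stands in each.
- tray: Loose black open tray, 190 (x) by 130 (y) by 32 high, 4 mm walls, 0.6 kg. Origin under its centre.
- stub1: Square steel tube stub, 45 by 45 mm, 60 long along its y axis, 0.2 to 0.33 kg. Origin at its centre (22.5 mm above its underside). All stubs are alike; two or three are present, lying on the bench in front of the channel.
- stub2: Square steel tube stub, 45 by 45 mm, 60 long along its y axis, 0.2 to 0.33 kg. Origin at its centre (22.5 mm above its underside). All stubs are alike; two or three are present, lying on the bench in front of the channel.
- stub3: Square steel tube stub, 45 by 45 mm, 60 long along its y axis, 0.2 to 0.33 kg. Origin at its centre (22.5 mm above its underside). All stubs are alike; two or three are present, lying on the bench in front of the channel.
- spacer1: Steel spacer plate, 6 thick (its x), 45 wide (its y), 85 tall (its z, upright in the rack), 0.12 to 0.2 kg. Origin at its centre. It sets a 6 mm gap and stands on its own lower edge. Three alike in the rack; one is needed for each gap between stubs.
- spacer2: Steel spacer plate, 6 thick (its x), 45 wide (its y), 85 tall (its z, upright in the rack), 0.12 to 0.2 kg. Origin at its centre. It sets a 6 mm gap and stands on its own lower edge. Three alike in the rack; one is needed for each gap between stubs.
- spacer3: Steel spacer plate, 6 thick (its x), 45 wide (its y), 85 tall (its z, upright in the rack), 0.12 to 0.2 kg. Origin at its centre. It sets a 6 mm gap and stands on its own lower edge. Three alike in the rack; one is needed for each gap between stubs.
Not all that is in view belongs to the job. Leave any brown look-alike of the stub2 alone.

How it is judged:
On the way:
1. all stubs lie in the channel, a spacer stands in every gap, and the shoe has pressed the row tight against the end stop (x of stub1 in the frame of channel between -0.005 and 0.005 m and z of stub1 in the frame of channel between 0.031 and 0.038 m and angle between the y axis of each of stub1, stub2, stub3 and the y axis of channel, either way round below 0.07 rad and (distance between stub1 and stub2 between 0.064 and 0.068 m or distance between stub1 and stub3 between 0.064 and 0.068 m) and x of stub2 in the frame of channel between -0.005 and 0.005 m and z of stub2 in the frame of channel between 0.031 and 0.038 m and (distance between stub2 and stub1 between 0.064 and 0.068 m or distance between stub2 and stub3 between 0.064 and 0.068 m) and x of stub3 in the frame of channel between -0.005 and 0.005 m and z of stub3 in the frame of channel between 0.031 and 0.038 m and (distance between stub3 and stub1 between 0.064 and 0.068 m or distance between stub3 and stub2 between 0.064 and 0.068 m) and (y of stub1 in the frame of channel below -0.0925 m or y of stub2 in the frame of channel below -0.0925 m or y of stub3 in the frame of channel below -0.0925 m) and distance between any of stub1, stub2, stub3 and shoe_face below 0.033 m and ((x of spacer1 in the frame of channel between -0.015 and 0.015 m and y of spacer1 in the frame of channel between -0.067 and -0.057 m and z of spacer1 in the frame of channel between 0.045 and 0.065 m) or (x of spacer2 in the frame of channel between -0.015 and 0.015 m and y of spacer2 in the frame of channel between -0.067 and -0.057 m and z of spacer2 in the frame of channel between 0.045 and 0.065 m) or (x of spacer3 in the frame of channel between -0.015 and 0.015 m and y of spacer3 in the frame of channel between -0.067 and -0.057 m and z of spacer3 in the frame of channel between 0.045 and 0.065 m)) and (value of joint shoe below 0.155 m or ((x of spacer1 in the frame of channel between -0.015 and 0.015 m and y of spacer1 in the frame of channel between -0.001 and 0.009 m and z of spacer1 in the frame of channel between 0.045 and 0.065 m) or (x of spacer2 in the frame of channel between -0.015 and 0.015 m and y of spacer2 in the frame of channel between -0.001 and 0.009 m and z of spacer2 in the frame of channel between 0.045 and 0.065 m) or (x of spacer3 in the frame of channel between -0.015 and 0.015 m and y of spacer3 in the frame of channel between -0.001 and 0.009 m and z of spacer3 in the frame of channel between 0.045 and 0.065 m)))), for 0.2 s.
At the end, for the whole second after the job is handed in: Stubs flat and straight in the channel, first within 2.5 mm of the end stop, gaps 6 mm (+-2), shoe face within 3 mm of the last stub; at least one spacer per gap lies in the tray, all others in the tray or the rack; all at rest (x of stub1 in the frame of channel between -0.005 and 0.005 m and z of stub1 in the frame of channel between 0.031 and 0.038 m and angle between the y axis of each of stub1, stub2, stub3 and the y axis of channel, either way round below 0.07 rad and (distance between stub1 and stub2 between 0.064 and 0.068 m or distance between stub1 and stub3 between 0.064 and 0.068 m) and x of stub2 in the frame of channel between -0.005 and 0.005 m and z of stub2 in the frame of channel between 0.031 and 0.038 m and (distance between stub2 and stub1 between 0.064 and 0.068 m or distance between stub2 and stub3 between 0.064 and 0.068 m) and x of stub3 in the frame of channel between -0.005 and 0.005 m and z of stub3 in the frame of channel between 0.031 and 0.038 m and (distance between stub3 and stub1 between 0.064 and 0.068 m or distance between stub3 and stub2 between 0.064 and 0.068 m) and (y of stub1 in the frame of channel below -0.0925 m or y of stub2 in the frame of channel below -0.0925 m or y of stub3 in the frame of channel below -0.0925 m) and distance between any of stub1, stub2, stub3 and shoe_face below 0.033 m and ((x of spacer1 in the frame of tray between -0.095 and 0.095 m and y of spacer1 in the frame of tray between -0.065 and 0.065 m and z of spacer1 in the frame of tray between 0 and 0.075 m) or (x of spacer1 in the frame of rack between -0.055 and 0.055 m and y of spacer1 in the frame of rack between -0.012 and 0.012 m and z of spacer1 in the frame of rack between 0.04 and 0.06 m)) and ((x of spacer2 in the frame of tray between -0.095 and 0.095 m and y of spacer2 in the frame of tray between -0.065 and 0.065 m and z of spacer2 in the frame of tray between 0 and 0.075 m) or (x of spacer2 in the frame of rack between -0.055 and 0.055 m and y of spacer2 in the frame of rack between -0.012 and 0.012 m and z of spacer2 in the frame of rack between 0.04 and 0.06 m)) and ((x of spacer3 in the frame of tray between -0.095 and 0.095 m and y of spacer3 in the frame of tray between -0.065 and 0.065 m and z of spacer3 in the frame of tray between 0 and 0.075 m) or (x of spacer3 in the frame of rack between -0.055 and 0.055 m and y of spacer3 in the frame of rack between -0.012 and 0.012 m and z of spacer3 in the frame of rack between 0.04 and 0.06 m)) and ((x of spacer1 in the frame of tray between -0.095 and 0.095 m and y of spacer1 in the frame of tray between -0.065 and 0.065 m and z of spacer1 in the frame of tray between 0 and 0.075 m) or (x of spacer2 in the frame of tray between -0.095 and 0.095 m and y of spacer2 in the frame of tray between -0.065 and 0.065 m and z of spacer2 in the frame of tray between 0 and 0.075 m) or (x of spacer3 in the frame of tray between -0.095 and 0.095 m and y of spacer3 in the frame of tray between -0.065 and 0.065 m and z of spacer3 in the frame of tray between 0 and 0.075 m)) and (value of joint shoe below 0.155 m or ((x of spacer1 in the frame of tray between -0.095 and 0.095 m and y of spacer1 in the frame of tray between -0.065 and 0.065 m and z of spacer1 in the frame of tray between 0 and 0.075 m) and (x of spacer2 in the frame of tray between -0.095 and 0.095 m and y of spacer2 in the frame of tray between -0.065 and 0.065 m and z of spacer2 in the frame of tray between 0 and 0.075 m)) or ((x of spacer1 in the frame of tray between -0.095 and 0.095 m and y of spacer1 in the frame of tray between -0.065 and 0.065 m and z of spacer1 in the frame of tray between 0 and 0.075 m) and (x of spacer3 in the frame of tray between -0.095 and 0.095 m and y of spacer3 in the frame of tray between -0.065 and 0.065 m and z of spacer3 in the frame of tray between 0 and 0.075 m)) or ((x of spacer2 in the frame of tray between -0.095 and 0.095 m and y of spacer2 in the frame of tray between -0.065 and 0.065 m and z of spacer2 in the frame of tray between 0 and 0.075 m) and (x of spacer3 in the frame of tray between -0.095 and 0.095 m and y of spacer3 in the frame of tray between -0.065 and 0.065 m and z of spacer3 in the frame of tray between 0 and 0.075 m))) and linear speed of each of stub1, stub2, stub3, spacer1, spacer2, spacer3, tray below 0.02 m/s); the robot touches nothing.
Of stub1, stub2, stub3 only 2 to 3 are there at a start; the rules pass over those that are not, and their reading is None.
At some moment in a run one of stub1, stub2, stub3, tray may be knocked a few centimetres aside while the robot is not near it.
Once in a run the grip may slacken for a moment while it holds something.
It also fails if it takes over 210 s, if anything falls off the work surface, if the arm or the gripper's body presses on something with over 40 N, if the wrist force passes 120 N, or if a joint passes its speed limit or range.

## Robot

A 6-joint arm with a two-finger parallel gripper is mounted at the origin on the work surface. World frame = base frame: x ahead of the robot, y to its left, z up, the work surface at z = 0. Lengths are in m, angles in rad, forces in N, time in s.
With the tool pointing down it reaches from about 0.375 to 0.925 m from the base axis. Payload 5.7 kg.
Tool frame: the origin (TCP) lies midway between the tips of the shut fingers; the grasp point (between the pads) lies 19 mm behind it; z points along the fingers, y is the line along which they close (so a half turn about z gives the same grasp; the last joint's range is limited). The gripper opens to 88 mm and grips with 3 to 60 N. Pads are 20 mm wide; open, the fingers measure 115 mm over their backs; the gripper's body (75 mm by 178 mm) begins 61 mm behind the grasp point.
Start: joints at [-1.371, 0.359, 1.51, -0, 1.272, -0.115], TCP at [0.186, -0.57, 0.223] pointing down, gripper open.
Joint ranges: [-2.97, 2.97], [-1.01, 2.36], [0.21, 2.38], [-0.96, 4.11], [0.2, 2.71], [-2.98, 2.98]. Speed limits (rad/s): [2.39, 2.39, 3.14, 3.14, 3.14, 3.14].

## Interface

Orientations are given as a unit quaternion [x, y, z, w].
In Python, from bench import move_ptp, servo_line, goto_joints, move_gripper, sleep, inverse_kinematics, capture, PlanningError, close_job, spot_in, silhouettes, current_clock, current_joint_pos, current_qvel, current_joint_torque, current_position, current_orientation, current_force, current_torque, current_finger_gap, current_grip_force gives the robot as it stands. Calls block until the motion is done:
- move_ptp(position, orientation): joint-space move of the TCP to a pose.
- servo_line(position, orientation=None, rate=0.15, contact_N=None): straight line of the TCP; orientation=None keeps the orientation; rate is the mean speed in m/s. With contact_N (N) it stops when the force on the tool has changed by that much, and returns True; else False.
- goto_joints(angles): joint-space move.
- move_gripper(opening): finger opening in m; the grip force is fixed at half the most; returns when the fingers have stopped.
- sleep(seconds).
- inverse_kinematics(position, orientation): joint angles nearest the present ones, or None.
- capture(name): name is "scene" or "top" or "wrist"; returns a dict with "image" (400x640x3 uint8, blue, green, red), "range_z" (400x640 float32, m along the optical axis (not along the pixel's ray), 0 where there is no reading), "intrinsics" (3x3 intrinsics, pixels), "k1" (the pictures are not rectified: a ray, as slopes to the right and down, at radius r is drawn at 1 + k1 r^2 times it, then the intrinsics apply), "R" (3x3) and "t" (3): a world point X has camera coordinates R X + t. Camera axes: x right, y down, z forward; pixel columns grow to the right and rows downward; lengths in m; the calibration is good to about 2 mm. A picture is of the moment at which its call begins.
A pose or a line that the arm cannot do raises PlanningError and nothing moves.
- close_job(): hands the job in; it is judged then, once.
Trained networks look in the newest picture that a camera, given by its name, has taken for a name from the list of things; names that differ only in an ending like _2 or _b are one class to them, and where a whole thing is asked for, a point or a joint stands for the part that bears it (a point fixed in the world has none). Each returns a list of dicts, best first, with "conf" (0 to 1); they miss things now and then, are a little off and sometimes report something else, mostly with a low value. They report only what shows in the picture. A call takes as long as a camera call. They do not tell look-alikes from the thing itself.
- spot_in(camera, query): "xy" ([column, row] in pixels, amid what is visible of it).
- silhouettes(camera, query): "region" (400x640 bool, what is visible of it) and "xy" ([column, row] in pixels, amid what is visible of it).
Readings, each from a call of its own:
- current_clock(): time.
- current_joint_pos(): joint angles.
- current_qvel(): joint speeds.
- current_joint_torque(): joint torques, N m.
- current_position(): TCP position.
- current_orientation(): TCP orientation.
- current_force(): force on the tool from outside, world axes, zero at the start.
- current_torque(): the same for the moment, N m.
- current_finger_gap(): finger opening in m.
- current_grip_force(): force on a finger pad.
Only numpy, scipy, OpenCV 4.12 (cv2) and the standard library are available. Lean on these libraries where they do the work, as an engineer would, in place of code of your own. Each camera call takes 0.05 s, during which the arm holds its last target. There are 200 camera calls.

## Working session

There is one attempt and no reset: what is moved stays moved. The work goes in short steps, each a Python script; the robot and the scene stay as the last script left them, time stands still between calls to the robot, and variables do not carry over. Pictures are saved under pics/ and viewed, at most 14 in all, crops included, and the job is handed in when it is done.

```bash
ls; mkdir -p pics; python3 - <<'E'
from bench import *
import cv2
for n in ("scene","top"):
    c=capture(n); cv2.imwrite(f"pics/{n}0.png",c["image"]); print(n,c["intrinsics"],c["k1"],c["R"],c["t"])
print(current_clock(),current_orientation())
E
```

```text
pics
scene [[495.62107123   0.         320.19483183]
 [  0.         495.62107123 200.0446774 ]
 [  0.           0.           1.        ]] -0.01165129468661479 [[-0.80988647  0.58632031 -0.0176749 ]
 [ 0.36558878  0.48096689 -0.79687872]
 [-0.45872513 -0.65184304 -0.60388071]] [ 0.40066785 -0.11663732  1.50040628]
top [[421.00068936   0.         327.39464071]
 [  0.         421.00068936 199.35878857]
 [  0.           0.           1.        ]] -0.0994347434051507 [[ 0.00190462 -0.99987656  0.0155959 ]
 [-0.98596952 -0.00448086 -0.16686527]
 [ 0.16691456 -0.01505927 -0.98585635]] [-0.02254397  0.49906536  0.9203267 ]
0.1 [ 9.87636740e-01  1.56757793e-01 -5.79767695e-05 -8.13062293e-04]
```

View pics/scene0.png

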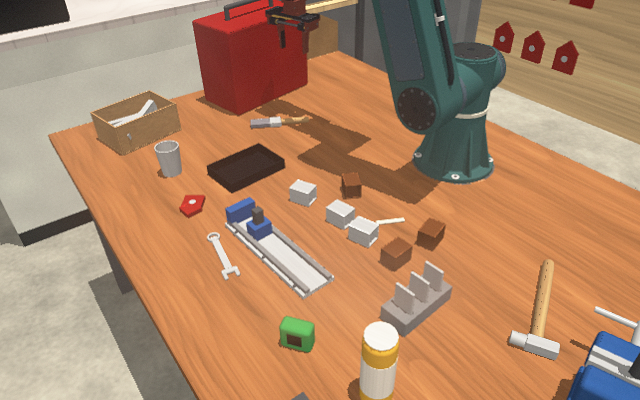

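View pics/top0.png

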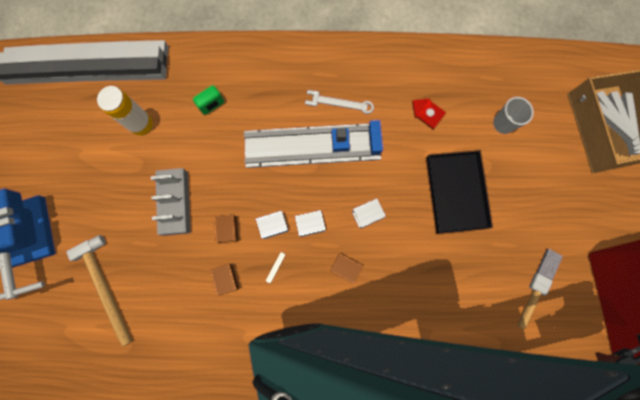

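Three white stubs at top-picture px (271,224), (310,222), (369,212); browns to be left are at (227,228), (225,278), (347,266). The channel's stop is at right (376,138), i.e. world −y; rack (171,202), tray (458,192). Next I take metric measurements from the depth.

```bash
cat > h.py <<'E'
import numpy as np, cv2
from bench import *
def cloud(name):
    c=capture(name); K=c["intrinsics"]; z=c["range_z"].astype(float)
    v,u=np.mgrid[0:400,0:640]
    d=np.array([[K[0,0],0,K[0,2]],[0,K[1,1],K[1,2]],[0,0,1]])
    x=(u-K[0,2])/K[0,0]; y=(v-K[1,2])/K[1,1]
    xs,ys=x.copy(),y.copy()
    for _ in range(8):
        f=1+c["k1"]*(xs**2+ys**2); xs,ys=x/f,y/f
    P=np.stack([xs*z,ys*z,z],-1)
    W=(P-c["t"])@c["R"]
    W[z<=0]=np.nan
    return c,W
def blobs(W,mask,minpx=30):
    """rects of the connected parts of mask, in world XY"""
    n,l,s,ce=cv2.connectedComponentsWithStats(mask.astype(np.uint8))
    out=[]
    for i in range(1,n):
        if s[i,4]<minpx: continue
        p=W[l==i]; (cx,cy),(w,h),a=cv2.minAreaRect(p[:,:2].astype(np.float32)*1000)
        if w<h: w,h,a=h,w,a+90      # a = direction of the long side
        a=(a+90)%180-90
        out.append(dict(px=ce[i].round(),c=(round(cx,1),round(cy,1)),wh=(round(w,1),round(h,1)),a=round(a,1),z=round(float(np.median(p[:,2]))*1000,1),n=int(s[i,4])))
    return out
def colour(c):
    h=cv2.cvtColor(c["image"],cv2.COLOR_BGR2HSV).astype(int); return h[...,0],h[...,1],h[...,2]
E
python3 - <<'E'
from h import *
for n in("top","scene"):
    c,W=cloud(n); H,S,V=colour(c); Z=W[...,2]; X=W[...,0];Y=W[...,1]
    ok=(X>0.3)&(X<.9)&(abs(Y)<.5)
    g=S<70
    blue=(H>100)&(H<130)&(S>100)
    print(n,"table z",np.nanmedian(Z[ok&(abs(Z)<.02)]))
    for nm,m in dict(stub=g&(Z>.036)&(Z<.053),floor=g&(Z>.006)&(Z<.017)&ok,rail=(Z>.006)&(Z<.03)&ok,blue=blue&(Z>.045)&(Z<.065),handle=(Z>.08)&(Z<.1),rack=g&(Z>.03)&(Z<.044),tray=(V<70)&(Z<.045)&(Z>.001),trayrim=(V<70)&(Z<.045)&(Z>.024)).items():
        print(nm)
        for b in blobs(W,m&ok,12 if nm!="tray" else 200): print("  ",b)
E
```

```text
top table z 0.0004811335805292138
stub
   {'px': array([146.,  67.]), 'c': (823.6, 433.3), 'wh': (122.2, 53.5), 'a': -59.5, 'z': 44.7, 'n': 182}
   {'px': array([517., 112.]), 'c': (716.2, -482.5), 'wh': (52.9, 19.9), 'a': 37.6, 'z': 43.9, 'n': 104}
   {'px': array([502., 122.]), 'c': (690.0, -445.8), 'wh': (52.1, 16.4), 'a': 33.7, 'z': 44.1, 'n': 68}
   {'px': array([142., 123.]), 'c': (681.6, 425.2), 'wh': (51.3, 15.9), 'a': -32.0, 'z': 46.4, 'n': 63}
   {'px': array([171., 202.]), 'c': (495.6, 342.8), 'wh': (148.8, 67.3), 'a': 5.7, 'z': 38.5, 'n': 1263}
   {'px': array([369., 213.]), 'c': (468.9, -115.5), 'wh': (59.9, 45.0), 'a': -65.1, 'z': 45.0, 'n': 517}
   {'px': array([271., 224.]), 'c': (441.4, 106.0), 'wh': (60.2, 45.6), 'a': -71.8, 'z': 44.8, 'n': 540}
   {'px': array([310., 223.]), 'c': (445.2, 18.9), 'wh': (59.9, 45.3), 'a': -76.6, 'z': 44.9, 'n': 533}
floor
   {'px': array([166.,  51.]), 'c': (887.9, 393.5), 'wh': (22.4, 2.5), 'a': 2.1, 'z': 13.1, 'n': 14}
   {'px': array([159.,  73.]), 'c': (830.8, 404.4), 'wh': (70.7, 36.8), 'a': -40.9, 'z': 11.4, 'n': 67}
   {'px': a
[... 13209 characters left out ...]
114.7), 'wh': (57.6, 10.5), 'a': -66.3, 'z': 37.3, 'n': 100}
   {'px': array([376., 229.]), 'c': (424.3, 130.3), 'wh': (23.3, 6.0), 'a': 12.5, 'z': 41.6, 'n': 16}
   {'px': array([415., 305.]), 'c': (496.3, 344.7), 'wh': (150.1, 68.0), 'a': 5.4, 'z': 39.7, 'n': 1065}
   {'px': array([374., 394.]), 'c': (709.4, 459.0), 'wh': (55.7, 18.7), 'a': -48.5, 'z': 40.5, 'n': 79}
tray
   {'px': array([246., 167.]), 'c': (524.9, -331.7), 'wh': (193.8, 140.0), 'a': 5.6, 'z': 13.0, 'n': 1761}
trayrim
   {'px': array([245., 165.]), 'c': (524.8, -331.5), 'wh': (191.7, 138.1), 'a': 4.9, 'z': 29.3, 'n': 432}
   {'px': array([298., 343.]), 'c': (755.2, 285.3), 'wh': (10.0, 3.7), 'a': -56.5, 'z': 26.3, 'n': 12}
```

```bash
cat >> h.py <<'E'
from scipy.spatial.transform import Rotation as Ro
def down(deg):
    """tool down, closing line at deg in world XY (half-turn picked near -90..90)"""
    p=np.deg2rad(deg); y=np.array([np.cos(p),np.sin(p),0]); z=np.array([0,0,-1.])
    return Ro.from_matrix(np.stack([np.cross(y,z),y,z],1)).as_quat().tolist()
A=3.9
EX=np.array([np.cos(np.deg2rad(A)),np.sin(np.deg2rad(A))]); EY=np.array([-EX[1],EX[0]])
def show(name,fn):
    c=capture(name); cv2.imwrite(fn,c["image"]); return c
E
python3 - <<'E'
from h import *
t=current_clock()
q=down(A)
move_ptp([.643,-.0515,.16],q)
print("t",current_clock()-t,current_joint_pos())
c,W=cloud("wrist"); cv2.imwrite("pics/wrist1.png",c["image"]); Z=W[...,2]
H,S,V=colour(c)
near=np.hypot(W[...,0]-.643,W[...,1]+.05)<.2
print("tip/body range",current_position())
for nm,m in dict(floor=(Z>.006)&(Z<.017)&(S<70),railtop=(Z>.0185)&(Z<.027),handle=(Z>.085)&(Z<.095),shoe=(Z>.046)&(Z<.054)).items():
    for b in blobs(W,m&near,100): print(nm,b)
E
```

```text
t 2.4667 [-1.88367425e-01  4.79481785e-01  1.47737051e+00 -3.20604324e-04
  1.18450033e+00 -2.55015037e-01]
tip/body range [ 0.64296198 -0.05258912  0.16011504]
floor {'px': array([271., 129.]), 'c': (599.2, -19.7), 'wh': (256.3, 6.8), 'a': -86.1, 'z': 12.4, 'n': 1717}
floor {'px': array([315.,  80.]), 'c': (637.1, 39.7), 'wh': (142.8, 51.4), 'a': -85.9, 'z': 12.4, 'n': 9310}
floor {'px': array([360., 125.]), 'c': (682.4, -13.9), 'wh': (255.4, 6.6), 'a': -86.1, 'z': 12.4, 'n': 1666}
floor {'px': array([133., 101.]), 'c': (468.6, 17.0), 'wh': (44.1, 4.0), 'a': -79.2, 'z': 11.6, 'n': 306}
floor {'px': array([430., 161.]), 'c': (753.0, -34.5), 'wh': (137.6, 37.7), 'a': 81.4, 'z': 7.5, 'n': 2434}
floor {'px': array([162., 224.]), 'c': (488.9, -104.7), 'wh': (59.6, 2.6), 'a': -65.2, 'z': 11.7, 'n': 347}
floor {'px': array([316., 234.]), 'c': (646.9, -101.0), 'wh': (51.2, 38.8), 'a': 3.8, 'z': 12.3, 'n': 1689}
floor {'px': array([391., 249.]), 'c': (727.4, -117.9), 'wh': (28.3, 10.7), 'a': -86.2, 'z': 7.8, 'n': 142}
railtop {'px': array([315., 125.]), 'c': (640.1, -6.3), 'wh': (229.8, 75.8), 'a': -86.0, 'z': 22.4, 'n': 6995}
railtop {'px': array([126., 100.]), 'c': (468.7, 17.4), 'wh': (44.1, 3.0), 'a': -77.5, 'z': 23.2, 'n': 249}
railtop {'px': array([157., 228.]), 'c': (489.1, -105.0), 'wh': (60.1, 3.0), 'a': -65.7, 'z': 23.0, 'n': 308}
handle {'px': array([316., 205.]), 'c': (643.4, -48.8), 'wh': (21.4, 21.1), 'a': -86.6, 'z': 90.9, 'n': 818}
shoe {'px': array([316., 188.]), 'c': (643.4, -49.0), 'wh': (50.1, 39.8), 'a': 3.6, 'z': 51.1, 'n': 1697}
shoe {'px': array([315., 266.]), 'c': (647.9, -120.1), 'wh': (74.1, 3.6), 'a': 3.0, 'z': 50.0, 'n': 330}
```

View pics/wrist1.png

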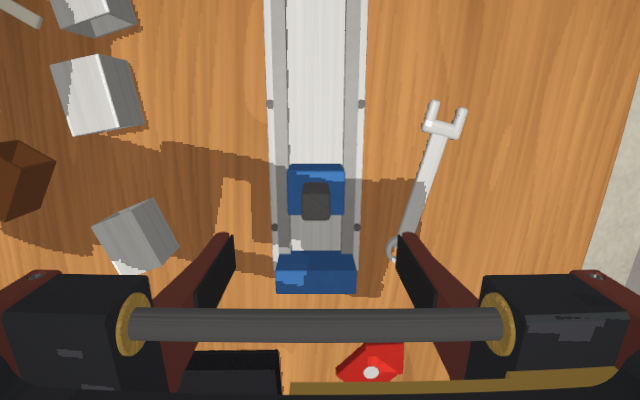

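Wrist view: handle at px (316,205), stop at (316,275), both on the line fitted from floor and rails (±0.3 mm), yaw 4.0°. Now grip the handle and draw the shoe back.

```bash
sed -i 's/^A=3.9/A=4.0\nO=np.array([.6395,.0052])/' h.py; cat >> h.py <<'E'
def ch(x,y,z): return [*(O+x*EX+y*EY),z]
E
python3 - <<'E'
from h import *
t=current_clock()
q=down(A); p=np.array([.6434,-.0488])
move_gripper(.05)
move_ptp([*p,.1],q)
print(servo_line([*p,.055],contact_N=15))
move_gripper(0.0)
print("gap",current_finger_gap(),current_grip_force(),current_force(),current_position())
print(servo_line([*(p+.205*EY),.055],rate=.08,contact_N=20))
print(current_force(),(np.array(current_position())[:2]-p)@EY,(np.array(current_position())[:2]-p)@EX)
move_gripper(.05)
servo_line([*current_position()[:2],.11])
c,W=cloud("top"); Z=W[...,2]; near=np.hypot(W[...,0]-.64,W[...,1]-.1)<.15
print(blobs(W,(Z>.085)&(Z<.096)&near,50),current_clock()-t)
E
```

```text
False
gap 0.021713441018112154 29.998077750205994 [-3.33854124  0.03907685  6.2945139 ] [ 0.64307497 -0.04891792  0.05561199]
True
[-0.41018461 -1.86755185  4.53514271] 0.19974512125489732 9.873033781115578e-05
[] 5.775
```

```bash
cat >> h.py <<'E'
def find_stub(guess,z=.2):
    move_ptp([*guess,z],down(A)) 
    c,W=cloud("wrist"); H,S,V=colour(c); Z=W[...,2]
    near=np.hypot(W[...,0]-guess[0],W[...,1]-guess[1])<.1
    b=[k for k in blobs(W,(S<70)&(Z>.038)&(Z<.05)&near,150) if abs(k["wh"][0]-60)<6 and abs(k["wh"][1]-45)<6]
    b.sort(key=lambda k:np.hypot(k["c"][0]-guess[0]*1e3,k["c"][1]-guess[1]*1e3))
    print("found",b[:2]); return b[0]
def stub_to(guess,s):
    t=current_clock(); move_gripper(.07)
    b=find_stub(guess); p=np.array(b["c"])/1e3; q=down((b["a"]+90+90)%180-90)
    move_ptp([*p,.09],q); print("hit",servo_line([*p,.016],contact_N=15))
    move_gripper(0.0); g=current_finger_gap(); print("gap",g)
    if abs(g-.045)>.004: raise SystemExit("no grasp")
    servo_line([*p,.1],rate=.2)
    move_ptp(ch(0,s,.1),down(A)); print("gap",current_finger_gap())
    hit=servo_line(ch(0,s,.0275),rate=.06,contact_N=8)
    print("hit",hit,current_position(),current_force(),"gap",current_finger_gap())
    return hit
def release(s):
    move_gripper(.058); servo_line(ch(0,s,.11),rate=.2)
E
python3 - <<'E'
from h import *
t=current_clock()
stub_to([.4695,-.114],-.092)
print(current_clock()-t)
E
```

```text
found [{'px': array([314., 184.]), 'c': (469.2, -114.3), 'wh': (60.4, 45.1), 'a': -65.0, 'z': 45.2, 'n': 2620}]
hit False
gap 0.0448353975670856
gap 0.04460109646835132
hit True [ 0.64543272 -0.08644091  0.0285799 ] [-0.54315804  0.5171058   5.07301543] gap 0.04485156086396596
5.9083000000000006
```

```bash
python3 - <<'E'
from h import *
release(-.092)
stub_to([.4452,.0195],-.018)
E
```

```text
found [{'px': array([313., 182.]), 'c': (445.3, 19.8), 'wh': (59.7, 44.7), 'a': -76.8, 'z': 45.2, 'n': 2582}]
hit False
gap 0.04505615727672374
gap 0.04474610918053475
hit True [ 0.6402329  -0.01269546  0.02853292] [-0.44780932 -0.5480671   4.99473344] gap 0.045139481114477714
```

```bash
cat >> h.py <<'E'
def row():
    """stubs, spacers and shoe handle in the channel frame (mm), from the wrist camera above the channel"""
    c,W=cloud("wrist"); H,S,V=colour(c); Z=W[...,2]
    d=W[...,:2]-O; L=np.dstack([d@EX,d@EY,Z]); near=(abs(L[...,0])<.04)&(abs(L[...,1])<.19)
    for nm,m in dict(stub=(Z>.05)&(Z<.064)&(S<70),plate=(Z>.085)&(Z<.104)).items():
        for b in blobs(L,m&near,60): print(nm,b["c"],b["wh"],b["a"],b["z"])
    return c
E
python3 - <<'E'
from h import *
release(-.018)
stub_to([.4418,.107],.056)
release(.056)
move_ptp(ch(0,-.02,.28),down(A))
c=row(); cv2.imwrite("pics/row1.png",c["image"]); print(current_clock())
E
```

```text
found [{'px': array([313., 182.]), 'c': (441.6, 107.2), 'wh': (59.8, 44.6), 'a': -71.9, 'z': 45.2, 'n': 2585}]
hit False
gap 0.044847422059583655
gap 0.044907626005544043
hit True [0.63507566 0.06105702 0.02852193] [-0.79515621 -0.25075649  3.9484963 ] gap 0.04490424542459779
stub (-0.5, 56.2) (59.4, 44.8) -89.9 57.4
stub (-2.8, -19.9) (58.4, 44.9) -90.0 57.3
stub (-0.1, -92.9) (64.2, 44.7) 89.7 57.1
plate (0.3, 144.1) (21.3, 20.6) -89.7 91.1
29.4667
```

View pics/row1.png

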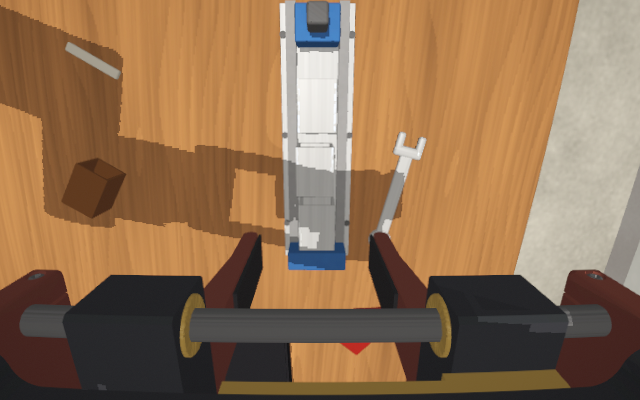

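```bash
cat >> h.py <<'E'
def find_plates(guess):
    move_ptp([*guess,.26],down(96))
    c,W=cloud("wrist"); Z=W[...,2]; near=np.hypot(W[...,0]-guess[0],W[...,1]-guess[1])<.09
    return [b for b in blobs(W,(Z>.084)&(Z<.1)&near,40) if b["wh"][0]>38]
def plate_to(guess,s):
    move_gripper(.07); bs=find_plates(guess)
    bs.sort(key=lambda k:np.hypot(k["c"][0]-guess[0]*1e3,k["c"][1]-guess[1]*1e3)); b=bs[0]; print(b,len(bs))
    p=np.array(b["c"])/1e3; q=down(b["a"]%180)
    move_ptp([*p,.12],q); print("hit",servo_line([*p,.058],contact_N=12))
    move_gripper(0.0); print("gap",current_finger_gap(),current_force())
    servo_line([*p,.16],rate=.15); print("gap",current_finger_gap())
    move_ptp(ch(0,s,.16),down(A))
    c=row(); hit=servo_line(ch(0,s,.061),rate=.05,contact_N=6)
    print("hit",hit,current_position(),current_force(),"gap",current_finger_gap()); return c
E
python3 - <<'E'
from h import *
c=plate_to([.450,.340],-.056); cv2.imwrite("pics/pl1.png",capture("wrist")["image"]); print(current_clock())
E
```

```text
{'px': array([316., 179.]), 'c': (448.9, 340.9), 'wh': (44.6, 5.9), 'a': -83.9, 'z': 92.9, 'n': 309} 3
hit False
gap 0.0446556907155831 [0.07673098 0.12459227 4.76533209]
gap 0.04466851352487491
stub (-0.7, 55.8) (59.7, 44.9) -90.0 57.4
stub (-2.7, -20.5) (59.5, 45.2) -89.9 57.4
stub (-0.4, -65.8) (44.7, 9.6) -0.3 57.1
hit True [ 0.64336815 -0.05066159  0.06260648] [-0.68384603  0.91099023  5.10804408] gap 0.044449325946576725
37.5
```

View pics/pl1.png

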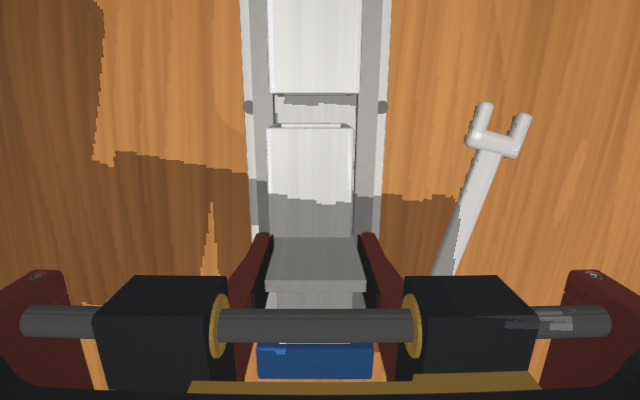

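The plate (px 315,265) stands in gap 1 at floor height. Release and do the second.

```bash
python3 - <<'E'
from h import *
move_gripper(.058); servo_line(ch(0,-.056,.16),rate=.15)
plate_to([.4945,.3435],.0178)
move_gripper(.058); servo_line(ch(0,.0178,.16),rate=.15)
move_ptp(ch(0,-.02,.28),down(A))
c=row(); cv2.imwrite("pics/row2.png",c["image"]); print(current_clock())
E
```

```text
{'px': array([317., 180.]), 'c': (493.8, 345.2), 'wh': (44.6, 6.1), 'a': -84.1, 'z': 93.0, 'n': 322} 2
hit False
gap 0.04448457154685544 [-0.72841299 -0.44627655  5.55078304]
gap 0.045191852220431344
stub (-0.3, 56.3) (58.9, 45.2) 90.0 57.4
stub (-2.4, 7.1) (44.5, 6.6) -0.2 57.1
plate (0.1, 144.7) (22.5, 21.6) 89.5 91.1
plate (-0.7, -56.2) (44.2, 7.7) -0.1 96.1
hit True [0.63824491 0.02295605 0.06263114] [-0.06238238 -0.6770022   5.11734131] gap 0.04489664182049631
stub (-0.2, 56.4) (59.6, 45.1) 89.9 57.4
stub (-2.5, -20.3) (57.7, 45.0) 89.5 57.2
stub (-0.2, -52.8) (44.7, 1.0) -0.5 56.5
stub (-0.1, -99.1) (52.4, 44.9) 90.0 57.1
plate (-0.2, 143.8) (20.8, 20.8) 90.0 91.1
plate (-0.6, 17.2) (44.3, 6.0) 0.0 97.3
plate (-0.1, -55.7) (44.4, 6.5) 0.1 96.7
48.4167
```

View pics/row2.png

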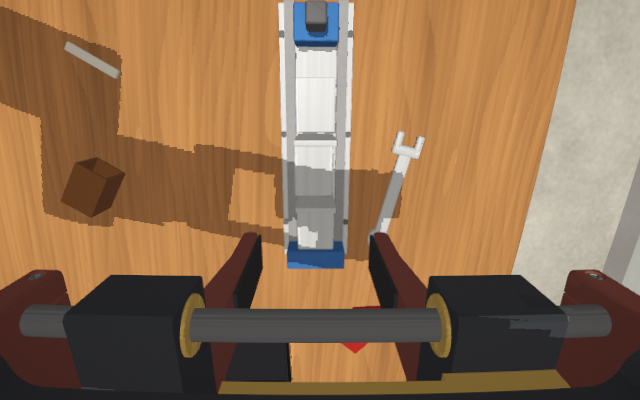

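```bash
python3 - <<'E'
from h import *
move_gripper(.05); move_ptp(ch(0,.1449,.11),down(A))
servo_line(ch(0,.1449,.055),contact_N=15); move_gripper(0.0); print("gap",current_finger_gap())
print(servo_line(ch(0,.078,.055),rate=.04,contact_N=22), current_force())
print("handle s",(np.array(current_position()[:2])-O)@EY); sleep(.4)
print(current_force(),"handle s",(np.array(current_position()[:2])-O)@EY)
move_gripper(.05); servo_line([*current_position()[:2],.12])
move_ptp(ch(0,0,.28),down(A))
c=row(); cv2.imwrite("pics/row3.png",c["image"]); print(current_clock())
E
```

```text
gap 0.02158195688481813
True [-0.93958514  1.61914494  3.50917494]
handle s 0.08650495347177649
[-0.30016407  2.281137    5.07267789] handle s 0.08648307844352661
stub (0.1, 36.7) (60.4, 46.0) 89.3 57.4
stub (-1.6, -33.5) (51.6, 47.0) -90.0 57.2
stub (-0.4, -103.6) (45.7, 43.5) 0.4 57.1
plate (0.2, 86.7) (21.9, 20.7) -90.0 91.0
plate (-0.4, 4.1) (44.5, 6.6) -0.3 97.0
plate (-0.3, -61.6) (44.7, 6.9) 0.8 96.5
54.6583
```

View pics/row3.png

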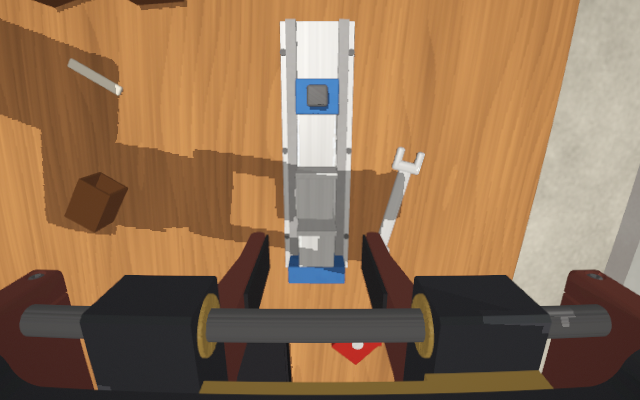

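```bash
cat >> h.py <<'E'
def find_tray(guess=(.524,-.332)):
    move_ptp([*guess,.3],down(-84)); c,W=cloud("wrist"); H,S,V=colour(c); Z=W[...,2]
    near=np.hypot(W[...,0]-guess[0],W[...,1]-guess[1])<.2
    b=max(blobs(W,(V<80)&(Z>.001)&(Z<.045)&near,500),key=lambda k:k["n"]); print("tray",b); return b,c
def pull(s):
    move_gripper(.07); move_ptp(ch(0,s,.12),down(A))
    print("hit",servo_line(ch(0,s,.062),contact_N=8)); move_gripper(0.0); print("gap",current_finger_gap(),current_force())
    servo_line(ch(0,s,.085),rate=.02); print(current_force()); servo_line(ch(0,s,.18),rate=.08); print("gap",current_finger_gap())
def drop(b,off):
    a=np.deg2rad(b["a"]); p=np.array(b["c"])/1e3+off*np.array([np.cos(a),np.sin(a)])
    q=down(b["a"]-90); move_ptp([*p,.15],q)
    print("hit",servo_line([*p,.055],rate=.06,contact_N=6),current_position()[2]); move_gripper(.07); servo_line([*p,.2],rate=.2)
E
python3 - <<'E'
from h import *
pull(.004)
c=row(); b,c=find_tray(); cv2.imwrite("pics/tray1.png",c["image"]); print(current_finger_gap(),current_clock())
E
```

```text
hit False
gap 0.04478501134195369 [-1.79160547 -0.25321215  6.29191561]
[-0.51930713 -0.87367923 -0.4316038 ]
gap 0.04479541101513148
stub (-0.4, 36.9) (59.8, 45.1) 89.9 57.3
stub (-2.5, -8.3) (44.2, 18.9) -0.2 57.1
stub (-0.4, -107.0) (44.8, 20.3) -0.3 57.3
plate (0.4, 86.6) (21.7, 21.5) -0.1 91.2
tray {'px': array([321., 158.]), 'c': (523.4, -331.2), 'wh': (189.1, 133.2), 'a': 5.5, 'z': 4.6, 'n': 10411}
0.04454798298850226 61.0833
```

View pics/tray1.png

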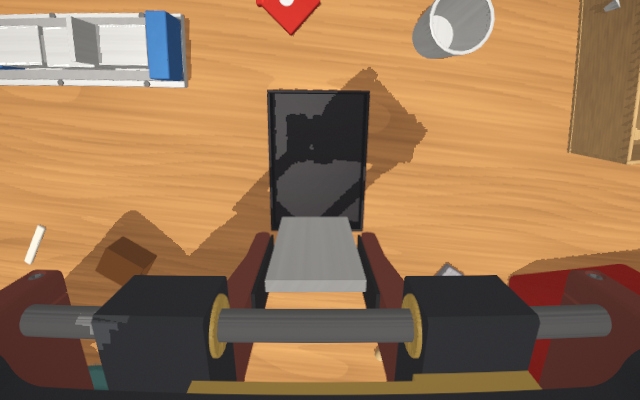

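The tray (px 318,160) is unmoved; the plate is held (px 315,255). Drop it and fetch the other.

```bash
python3 - <<'E'
from h import *
b=dict(c=(523.4,-331.2),a=5.5)
drop(b,.04)
pull(-.062); print(current_clock())
b,c=find_tray(); cv2.imwrite("pics/tray2.png",c["image"]); print(current_finger_gap(),current_clock())
E
```

```text
hit False 0.05542926825702099
hit False
gap 0.044954547442725465 [-0.47437864 -0.67151301  4.88883136]
[-0.97518834 -0.32016852 -0.18157464]
gap 0.044737881833764745
69.9833
tray {'px': array([321., 159.]), 'c': (517.5, -336.1), 'wh': (201.3, 133.7), 'a': 5.2, 'z': 4.6, 'n': 10082}
0.04509595154924214 71.2583
```

View pics/tray2.png

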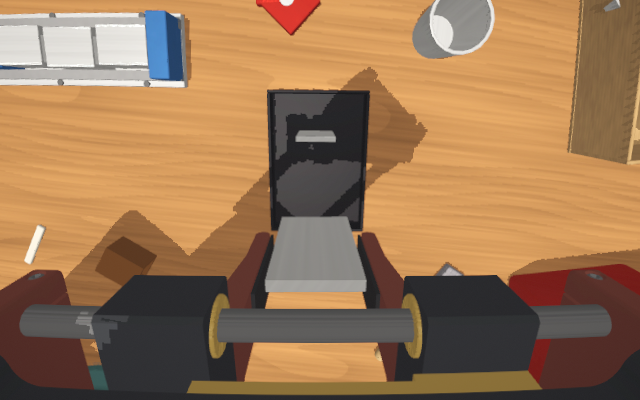

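The first plate stands inside the tray (px 316,135). Drop the second, then tip both gently flat, and check all.

```bash
python3 - <<'E'
from h import *
b=dict(c=(523.4,-331.2),a=5.5)
drop(b,-.04)
a=np.deg2rad(5.5); e=np.array([np.cos(a),np.sin(a)]); o=np.array([.5234,-.3312]); q=down(-84.5)
move_gripper(0.0)
for s0,s1 in((.065,.015),(-.065,-.015)):
    move_ptp([*(o+s0*e),.14],q); servo_line([*(o+s0*e),.075])
    print("tip",servo_line([*(o+s1*e),.075],rate=.06,contact_N=8)); servo_line([*(o+s1*e),.14],rate=.2)
b,c=find_tray(); cv2.imwrite("pics/tray3.png",c["image"])
move_ptp(ch(0,0,.28),down(A)); row()
move_ptp(ch(0,-.09,.28),down(A)); c=row(); cv2.imwrite("pics/row4.png",c["image"]); print(current_clock())
E
```

```text
hit False 0.05536558279135827
tip False
tip False
tray {'px': array([322., 156.]), 'c': (524.0, -335.7), 'wh': (188.6, 133.7), 'a': 5.7, 'z': 4.8, 'n': 9017}
stub (-0.4, 37.1) (58.1, 44.9) 89.7 57.4
stub (-2.6, -28.7) (60.0, 45.0) 89.8 57.2
stub (-0.2, -73.1) (44.3, 17.2) -0.3 57.1
plate (0.5, 86.4) (21.0, 20.8) 89.7 91.1
stub (-0.7, 36.7) (59.8, 44.9) 89.9 57.5
stub (-2.9, -29.6) (59.8, 44.6) -89.7 57.4
stub (-0.2, -95.7) (59.7, 45.0) 89.7 57.2
plate (-0.4, 79.0) (20.6, 8.0) -0.2 90.7
83.9167
```

View pics/tray3.png

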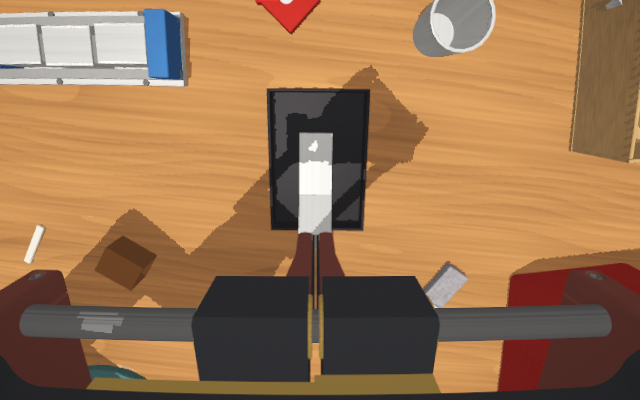

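View pics/row4.png

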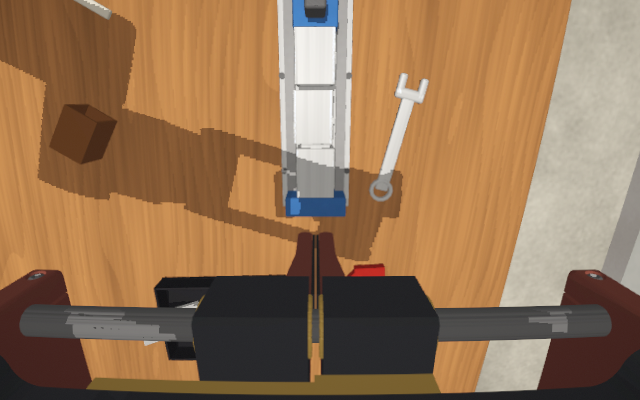

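Row even (spacing 66.3, 66.1; shoe against the row). In the tray, plates lie at px rows 133–235; the lower one may lean on the wall (px 315,232), so I check its position.

```bash
python3 - <<'E'
from h import *
move_ptp(ch(0,.02,.3),down(A))
c,W=cloud("top"); H,S,V=colour(c)
d=W[...,:2]-np.array([.524,-.3325]); a=np.deg2rad(5.5); L=np.dstack([d@[np.cos(a),np.sin(a)],d@[-np.sin(a),np.cos(a)],W[...,2]])
m=(V>110)&(S<80)&(abs(L[...,0])<.15)&(abs(L[...,1])<.09)&(L[...,2]>.003)
for b in blobs(L,m,20): print(b)
for x in range(-120,60,15):
    k=m&(abs(L[...,0]*1e3-x)<7.5); print(x,k.sum(),np.nanmedian(L[...,2][k])*1e3 if k.any() else None)
im=c["image"][130:260,400:520]; cv2.imwrite("pics/tray4.png",cv2.resize(im,None,fx=4,fy=4))
print(current_clock())
E
```

```text
{'px': array([460., 208.]), 'c': (-37.2, -5.4), 'wh': (156.9, 60.9), 'a': -0.5, 'z': 16.8, 'n': 1262}
-120 28 50.194959421039826
-105 128 48.02770826191509
-90 129 37.39578059994247
-75 124 28.34568393452596
-60 118 20.024057141549097
-45 124 16.40388098870021
-30 119 16.600279250419383
-15 122 15.220759073529111
0 119 13.766586953478177
15 120 12.431510998741361
30 115 10.75876829398141
45 16 4.918869506019975
84.4917
```

View pics/tray4.png

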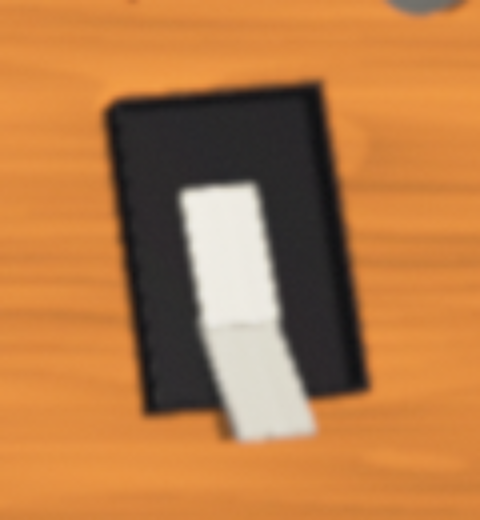

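Plate B lies with its end over the near wall (crop px 275,435). It is within limits, but I set it properly inside.

```bash
python3 - <<'E'
from h import *
c,W=cloud("top"); H,S,V=colour(c)
o=np.array([.524,-.3325]); d=W[...,:2]-o; a=np.deg2rad(5.5); e=np.array([np.cos(a),np.sin(a)]); X=d@e; Y=d@[-e[1],e[0]]
m=(V>110)&(S<80)&(X>-.105)&(X<-.055)&(abs(Y)<.09)&(W[...,2]>.003)
P=W[m]; l=[P[abs(X[m]-x)<.008].mean(0) for x in(-.095,-.06)]
dr=l[1]-l[0]; ang=np.rad2deg(np.arctan2(dr[1],dr[0])); g=P[abs(X[m]+.073)<.008].mean(0); print(l,ang,g)
q=down(ang-90); move_gripper(.065)
move_ptp([*g[:2],.12],q); print("hit",servo_line([*g[:2],.014],rate=.08,contact_N=8))
move_gripper(0.0); print("gap",current_finger_gap())
servo_line([*g[:2],.07],rate=.1)
t=g[:2]+.055*e; servo_line([*t,.07]); print("hit",servo_line([*t,.02],rate=.05,contact_N=5),current_position())
move_gripper(.07); servo_line([*t,.15],rate=.15)
move_ptp(ch(0,.02,.3),down(A))
cs,W=cloud("top"); cv2.imwrite("pics/tray5.png",cv2.resize(cs["image"][130:260,400:520],None,fx=4,fy=4)); row(); print(current_clock())
E
```

```text
[array([ 0.42909504, -0.33960609,  0.04069788]), array([ 0.46287186, -0.33769973,  0.01981475])] 3.230333598983668 [ 0.45110579 -0.33817475  0.02623295]
hit False
gap 0.044920340665329045
hit True [ 0.50497552 -0.33254069  0.01937256]
stub (-0.1, 37.0) (58.7, 44.3) 89.4 57.3
stub (-2.3, -28.5) (59.9, 44.6) 89.4 57.1
stub (-0.7, -95.7) (62.9, 45.8) -89.9 57.1
plate (0.9, 86.1) (21.6, 21.1) 89.9 91.2
94.6583
```

View pics/tray5.png

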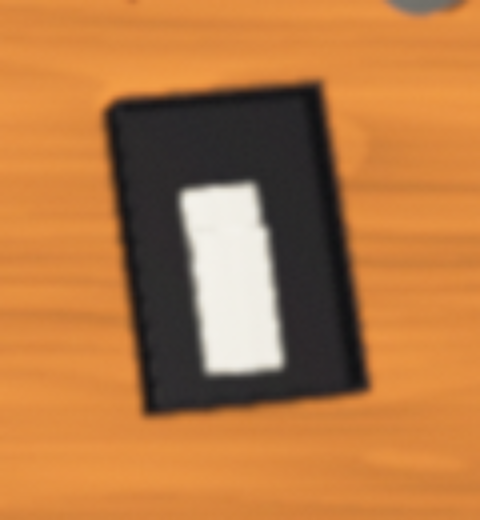

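Both spacers now lie wholly inside the tray (crop px 230,280) and the row is even. Hand in.

```bash
python3 -c "
from h import *
sleep(.5); row(); print(close_job())"
```

```text
stub (-0.3, 36.7) (58.8, 45.0) 89.8 57.4
stub (-2.9, -28.8) (60.5, 44.7) -89.5 57.1
stub (-0.7, -95.0) (61.9, 46.1) 89.4 57.1
plate (0.3, 86.1) (21.7, 21.3) -90.0 91.1
the job is handed in; nothing more can be done
None
```

The job is handed in, with no verdict returned: by my last camera readings the three stubs lie in the channel with gaps of about 6 mm and the shoe up against the row, both used spacers lie flat in the tray, the third was left in the rack, and it took about 95 s of the 210 s allowed.

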